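# Find the 12 mm tile by pinching and seat it in the sprung holder

## Task

Three alike terracotta tiles stand in the wooden rack: pinch them across their faces where they stand to feel how thick they are, and take out the one that is 12 mm thick. Find the slot of the display holder, which may be clamped a little off the holder's middle, and push the tile gently past the leaf spring until it stands fully home on the slot's floor, without ever forcing it against the holder, then let go. At the end the other two tiles stand in the rack, and everything else on the bench is where it was; never put a tile that is too thin for the spring down into the slot.

Things in the scene. Friction and masses are not known exactly. Their poses are not given: they have to be found in the camera images.
- tile_p: one of three plain terracotta tiles that stand on edge in the rack's slots, 60 mm wide (its x), 75 mm high (z). Thickness (along its y): of the three one is 9, one 12 and one 15 mm; which of them is how thick, and which slot it stands in, is not told and changes. Origin: middle of its lower edge; about 0.11 kg.
- tile_q: one of three plain terracotta tiles that stand on edge in the rack's slots, 60 mm wide (its x), 75 mm high (z). Thickness (along its y): of the three one is 9, one 12 and one 15 mm; which of them is how thick, and which slot it stands in, is not told and changes. Origin: middle of its lower edge; about 0.11 kg.
- tile_r: one of three plain terracotta tiles that stand on edge in the rack's slots, 60 mm wide (its x), 75 mm high (z). Thickness (along its y): of the three one is 9, one 12 and one 15 mm; which of them is how thick, and which slot it stands in, is not told and changes. Origin: middle of its lower edge; about 0.11 kg.
- rack: wooden rack fixed on the bench, 80 mm (x) by 222 mm (y), 30 mm high. Origin: centre of its underside, z up. Three slots run along its x, at y = -75, 0 and +75 mm, each 17 mm wide, open at both ends, slot floor 6 mm above the bench; so the tiles stand 51 mm out of it, tops at 81 mm.
- holder: display holder fixed on the bench: plywood base 100 mm (x) by 136 mm (y), an upright 36 mm high at each y end, two guide bars between them and on these a wooden block 76 mm (x) by 70 mm (y), its flat top 42 mm above the bench. Origin: centre of the base's underside, z up. Pressing on the holder with over 45 N in all (all contacts added up) harms it: touch down slowly.
- block_mid (a point): point on the holder's middle (its x = y = 0) at the height of the block's flat top, 42 mm up; axes as the holder. It does not follow the block: the block with its slot is clamped anywhere from -12 to +12 mm from here along the holder's y and does not move; look or feel for it. The slot runs along x in the block's middle, open-ended, 14 mm wide, edges bevelled 1.5 mm.
- slot_floor (a point): point on the holder's middle at the height of the slot's floor, 16 mm up (slot 26 mm deep). A steel leaf spring on the slot's +y wall begins about 11 mm down; past it the 12 mm tile needs a steady push of roughly 4 to 12 N until it stands on the floor; it does not drop home by itself and stays when let go. The 15 mm tile does not go in; the 9 mm one is too loose.
- leaf (a joint): how far the slot's leaf spring is pressed back into the wall, m: 0 when free, about 0.002 with the 12 mm tile home, 0 with the 9 mm tile
- masking_tape: roll of masking tape lying flat, 109 mm across, 24 mm high; a bystander. Origin: about the middle of its underside.
- marker_red: red and black marker pen lying between the rack's and the holder's places, 54x127x18 mm; a bystander. Origin: about the middle of its underside.
- bisque_bowl: small unglazed bowl, 72 mm across, 40 mm high; a bystander. Origin: about the middle of its underside.
- weight_1: brass balance weight, 38 mm across, 34 mm high; a bystander. Origin: about the middle of its underside.
- test_tile_2: glazed test tile lying flat, 83x68x10 mm; a bystander. Origin: about the middle of its underside.
- brush_round: glaze brush lying flat, 208 mm long; a bystander. Origin: about the middle of its underside.
- scoop_red: red hand scoop, 158x139x45 mm; a bystander. Origin: about the middle of its underside.

How it is judged:
By the outcome, as a careful person would: the job done as asked, in the order asked, and still so for the second after the job is handed in, with the robot touching nothing.
It also fails if it takes over 64 s, if anything falls off the work surface, if the arm or the gripper's body presses on something with over 40 N, if the wrist force passes 120 N, or if a joint passes its speed limit or range.

## Robot

A 7-joint arm with a two-finger parallel gripper is mounted at the origin on a cart in front of the work surface, level with it; the furniture and walls round the work are solid. World frame = base frame: x ahead of the robot, y to its left, z up, the work surface at z = 0. Lengths are in m, angles in rad, forces in N, time in s.
With the tool pointing down it reaches from about 0.4 to 0.85 m from the base axis. Payload 10.4 kg.
Tool frame: the origin (TCP) lies at the very end of the fingers, on their centre line; the grasp point (between the pads) lies 19 mm behind it; z points along the fingers, y is the line along which they close (so a half turn about z gives the same grasp; the last joint's range is limited). The gripper opens to 87 mm and grips with 3 to 60 N. Pads are 19 mm wide; open, the fingers measure 117 mm over their backs; the gripper's body (75 mm by 190 mm) begins 51 mm behind the grasp point.
Start: joints at [1.293, 0.332, -0.065, 1.46, 0.022, 1.35, -0.088], TCP at [0.158, -0.605, 0.223] pointing down, gripper open.
Joint ranges: [-2.6, 2.6], [-0.5, 2.12], [-1.47, 1.34], [0.16, 2.42], [-1.27, 4.41], [0.06, 2.06], [-2.6, 2.6]. Speed limits (rad/s): [2.22, 2.22, 2.79, 2.79, 3.14, 3.14, 3.14].

## Interface

Orientations are given as a unit quaternion [x, y, z, w].
In Python, from bench import * gives the robot as it stands.
- The arm moves only by the tool step_arm, never from a script. Its arguments are lists of equal length, an entry for each row: "delta_pos": the shift along the world's x, y, z in units of 25 mm (1.0 is 25 mm), a list of three; "turn": the turn about the world's z in units of 0.12 rad (1.0 is 0.12 rad). In form: {"delta_pos": [[tx, ty, tz], ...], "turn": [turn, ...]}. A call has 1 to 12 rows; each row shifts and turns the commanded pose from where the row before left it; what a row does not reach is not made up. A row lasts 1/10 s, in which the tool goes at most 50 mm and 8.59 degrees, less where a joint would pass 70% of its speed; a pose out of reach is approached as far as the arm can. A call with a number of a shift or a turn outside -1 to 1 is refused whole. A call with a gripper value outside its range is refused whole. "grip" is the closure, from 0 (fully open) to 1 (shut), set as the call begins (left out, the last holds). The fingers move at their own pace and stop on an object; "newtons" is the grip in N (left out, the last holds). Time passes only in rows, so rows that do not move let the fingers close. It gives the time, the measured TCP pose, the force, the opening and the grip force at its end, in the units of the state.
- read_state(): the state, without advancing time (a new reading comes with each control period).
- camera(name): name is "side" or "top" or "wrist"; returns a dict with "image" (420x560x3 uint8, red, green, blue), "z_map" (420x560 float32, m along the optical axis (not along the pixel's ray), 0 where there is no reading), "mtx" (3x3 intrinsics, pixels), "view" (4x4, takes a point from world to camera coordinates). Camera axes: x right, y up, looking along -z (the intrinsics and any distortion apply to the point x, -y, -z); pixel columns grow to the right and rows downward; lengths in m; the calibration is good to about 2 mm. A picture is of the moment at which its call begins.
- close_job(): hands the job in; it is judged then, once.
The state is a dict: "time": time; "joint_positions": joint angles; "joint_vel": joint speeds; "joint_torque": joint torques, N m; "ee_pos": TCP position; "eef_rot": TCP orientation; "ft_force": force on the tool from outside, world axes, zero at the start; "torque": the same for the moment, N m; "width": finger opening in m; "grip_force": force on a finger pad.
Only numpy, scipy, OpenCV 4.12 (cv2) and the standard library are available. Lean on these libraries where they do the work, as an engineer would, in place of code of your own. Each camera call takes 0.05 s, during which the arm holds its last target. There are 200 camera calls.

## Working session

There is one attempt and no reset: what is moved stays moved. The work goes in short steps, Python scripts to look and compute and a tool call to move; the robot and the scene stay as the last step left them, time stands still between calls to the robot, and variables do not carry over. Pictures are saved under pics/ and viewed, at most 10 in all, crops included, and the job is handed in when it is done.

Besides the shell and the picture viewer there is one more tool, called as a command line: name --pt "numbers of a row" for each row, then --argument value for the rest. step_arm: Moves the arm, as the interface text tells. Shifts and turns lie within -1 to 1; 1 stands for 25 mm of shift or 0.12 rad of turn. Its arguments: {"type":"object","properties":{"delta_pos":{"type":"array"},"turn":{"type":"array"},"grip":{"type":"number"},"newtons":{"type":"number"}},"required":["delta_pos","turn"]}

```bash
mkdir -p pics; cat > h.py <<'E'
from bench import *
import numpy as np, cv2
def snap(n,f):
    c=camera(n); cv2.imwrite(f'pics/{f}.png',c['image'][:,:,::-1]); np.savez(f'{f}.npz',**{k:c[k] for k in('z_map','mtx','view','image')}); return c
def world(c):
    z=c['z_map']; K=c['mtx']; v,u=np.mgrid[:z.shape[0],:z.shape[1]]
    P=np.stack([(u-K[0,2])/K[0,0]*z,-(v-K[1,2])/K[1,1]*z,-z,np.ones_like(z)],-1)
    return (P@np.linalg.inv(c['view']).T)[...,:3]
E
python3 - <<'E'
from h import *
s=read_state(); print({k:np.round(v,3) for k,v in s.items()})
a=snap('top','top0');b=snap('side','side0')
cv2.imwrite('pics/both0.png',cv2.resize(np.hstack([a['image'],b['image']])[:,:,::-1],(800,300)))
E
```

```text
{'time': np.float64(0.0), 'joint_positions': array([ 1.293,  0.333, -0.065,  1.461,  0.022,  1.35 , -0.088]), 'joint_vel': array([-0.   , -0.001,  0.001,  0.   , -0.001, -0.   , -0.002]), 'joint_torque': array([-1.0000e-03, -6.2327e+01,  2.4000e-02, -3.8990e+01, -6.1000e-02,
        4.0000e-02,  0.0000e+00]), 'ee_pos': array([ 0.157, -0.604,  0.222]), 'eef_rot': array([ 0.992,  0.127, -0.   , -0.001]), 'ft_force': array([-0.374,  0.196,  0.19 ]), 'torque': array([ 0.003, -0.011,  0.037]), 'grip_force': np.float64(0.0), 'width': np.float64(0.087)}
```

View pics/top0.png

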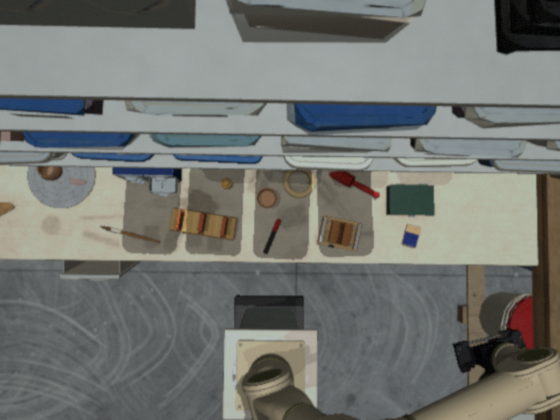

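View pics/side0.png

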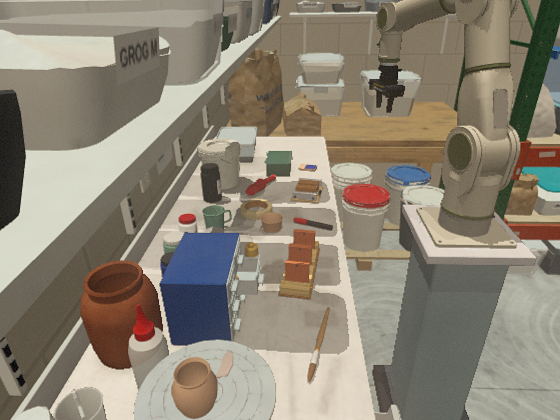

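The top view shows the rack at about (204,223) with three tiles, and the holder at about (340,233). The pen lies between them at (272,236), and a shelf overhangs the far edge of the bench.

```bash
python3 - <<'E'
from h import *
c=dict(np.load('top0.npz')); P=world(c)
for (v,u) in [(223,204),(233,340),(233,150),(160,300),(110,360)]: print(v,u,P[v,u].round(3))
def comp(u0,u1,v0,v1,zl,zh,name):
    Q=P[v0:v1,u0:u1].reshape(-1,3); Q=Q[(Q[:,2]>zl)&(Q[:,2]<zh)]
    n,l,st,ce=cv2.connectedComponentsWithStats((((P[...,2]>zl)&(P[...,2]<zh))[v0:v1,u0:u1]).astype(np.uint8))
    for i in range(1,n):
        if st[i,4]>5:
            R=P[v0:v1,u0:u1][l==i]; r=cv2.minAreaRect((R[:,:2]*1000).astype(np.float32)); print(name,st[i,4],R.mean(0).round(3),np.round(r[0]),np.round(r[1]),round(r[2],1), R[:,2].min().round(3),R[:,2].max().round(3))
comp(160,245,195,248,.015,.2,'rack all')
comp(160,245,195,248,.06,.1,'tiles')
comp(310,370,210,255,.006,.2,'holder')
comp(310,370,210,255,.037,.06,'block')
comp(255,290,212,258,.006,.1,'pen')
crop=np.hstack([cv2.resize(c['image'][195:255,160:250],None,fx=4.4,fy=4.4,interpolation=2),cv2.resize(c['image'][195:255,300:390],None,fx=4.4,fy=4.4,interpolation=2)])
cv2.imwrite('pics/crop.png',crop[:,:,::-1])
E
```

```text
223 204 [0.509 0.232 0.042]
233 340 [ 0.482 -0.232  0.018]
233 150 [0.473 0.422 0.001]
160 300 [ 0.622 -0.046  0.679]
110 360 [ 0.628 -0.099  1.049]
rack all 9 [0.598 0.362 0.075] [598. 362.] [28.  1.] 89.7 0.066 0.079
rack all 1346 [0.509 0.238 0.039] [509. 239.] [221.  74.] 81.7 0.016 0.09
tiles 9 [0.598 0.362 0.075] [598. 362.] [28.  1.] 89.7 0.066 0.079
tiles 68 [0.519 0.312 0.078] [518. 314.] [10. 58.] 81.4 0.061 0.088
tiles 99 [0.511 0.238 0.079] [511. 239.] [16. 59.] 81.5 0.063 0.09
tiles 75 [0.5   0.164 0.079] [500. 164.] [12. 58.] 82.4 0.063 0.087
holder 1109 [ 0.483 -0.227  0.027] [ 482. -228.] [147. 105.] 77.2 0.006 0.055
block 9 [ 0.526 -0.175  0.039] [ 526. -174.] [ 9. 14.] 34.2 0.037 0.042
block 170 [ 0.488 -0.209  0.043] [ 488. -209.] [28. 76.] 78.4 0.037 0.055
block 177 [ 0.479 -0.25   0.043] [ 479. -250.] [29. 76.] 79.0 0.037 0.054
block 6 [ 0.506 -0.173  0.04 ] [ 506. -172.] [10.  3.] 89.9 0.038 0.045
block 6 [ 0.509 -0.298  0.038] [ 508. -298.] [ 4. 10.] 87.2 0.037 0.04
block 16 [ 0.487 -0.169  0.039] [ 486. -169.] [10. 24.] 87.5 0.037 0.043
block 12 [ 0.475 -0.289  0.04 ] [ 475. -289.] [ 8. 22.] 79.2 0.037 0.043
block 6 [ 0.459 -0.164  0.04 ] [ 461. -164.] [14.  4.] 15.5 0.038 0.042
block 6 [ 0.452 -0.283  0.039] [ 453. -282.] [12.  4.] 27.3 0.037 0.043
pen 193 [0.471 0.003 0.016] [470.   3.] [ 23. 127.] 64.2 0.006 0.027
```

View pics/crop.png

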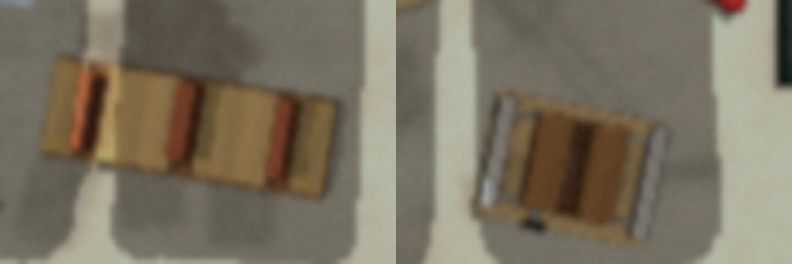

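The block halves show the slot midway at about (0.4835, -0.2295) with holder yaw about -0.2. The rack yaw is about -0.14. The tiles stand at (0.518,0.314), (0.511,0.239) and (0.500,0.164). I'll swing over, passing near the holder on the way.

step_arm --pt "1 1 0" --pt "1 1 0" --pt "1 1 0" --pt "1 1 0" --pt "1 1 0" --pt "1 1 0" --pt "1 1 0" --pt "1 1 0" --pt "1 1 0" --pt "1 1 0" --pt "1 1 0" --pt "0.5 1 0" --turn '[-0.3, -0.3, -0.3, -0.3, -0.3, -0.3, -0.3, -0.3, -0.3, -0.3, -0.3, -0.1]' --grip 0.5 --newtons 8

```text
time: 1.3
ee_pos: [0.4466, -0.3029, 0.2221]
eef_rot: [0.997, -0.076, -0.0, -0.0]
ft_force: [-0.4, -0.1, -0.5]
width: 0.0434
grip_force: 0.0
```

```bash
python3 - <<'E'
from h import *
c=snap('wrist','w1'); P=world(c)
g=(P[...,2]>.036)&(P[...,2]<.047)&(c['z_map']>0)
n,l,st,ce=cv2.connectedComponentsWithStats(g.astype(np.uint8))
for i in range(1,n):
    if st[i,4]>300:
        R=P[l==i]; r=cv2.minAreaRect((R[:,:2]*1000).astype(np.float32)); print(st[i],R.mean(0).round(4),np.round(r[0],1),np.round(r[1],1),round(r[2],2))
E
```

```text
[ 173  124   30   74 1985] [ 0.4896 -0.2121  0.0416] [ 488.3 -211.3] [28.6 76.1] 78.94
[ 215  126   27   73 1937] [ 0.481  -0.2527  0.0417] [ 480.  -252.2] [28.1 76.2] 78.37
```

View pics/w1.png

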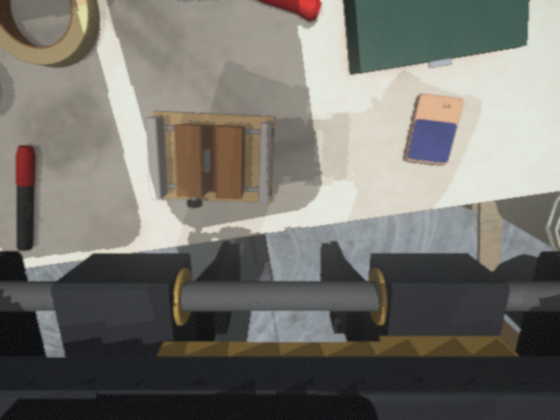

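The wrist view shows the holder at about (210,158), with the slot at about (207,160). The slot middle is about (0.4845, -0.232), with yaw -0.199. Going to the rack now.

step_arm --pt "0.1 1 0" --pt "0.1 1 0" --pt "0.1 1 0" --pt "0.1 1 0" --pt "0.1 1 0" --pt "0.1 1 0" --pt "0.1 1 0" --pt "0.1 1 0" --pt "0.1 1 0" --pt "0.1 1 0" --pt "0.1 1 0" --pt "0.1 1 0" --turn '[0, 0, 0, 0, 0, 0, 0, 0, 0, 0, 0, 0]'

```text
time: 2.55
ee_pos: [0.4748, -0.0041, 0.2224]
eef_rot: [0.997, -0.077, -0.0, 0.0]
ft_force: [-0.3, -0.1, -0.3]
width: 0.0435
grip_force: 0.0
```

step_arm --pt "0 1 0" --pt "0 1 0" --pt "0 1 0" --pt "0 1 0" --pt "0 1 0" --pt "0 1 0" --pt "0 1 0" --pt "0 1 0" --pt "0 1 0" --pt "0 0 0" --pt "0 0 0" --turn '[0, 0, 0, 0, 0, 0, 0, 0, 0, 0, 0]'

```text
time: 3.65
ee_pos: [0.4748, 0.2201, 0.2222]
eef_rot: [0.997, -0.076, -0.0, 0.0]
ft_force: [0.0, 0.2, 1.1]
width: 0.0433
grip_force: 0.0
```

```bash
python3 - <<'E'
from h import *
c=snap('wrist','w2'); P=world(c)
for lo,hi in((.074,.088),(.025,.034)):
  g=(P[...,2]>lo)&(P[...,2]<hi)&(c['z_map']>0)
  n,l,st,ce=cv2.connectedComponentsWithStats(g.astype(np.uint8))
  for i in range(1,n):
    if st[i,4]>60:
        R=P[l==i]; r=cv2.minAreaRect((R[:,:2]*1000).astype(np.float32)); print(st[i],R.mean(0).round(4),np.round(r[0],1),np.round(r[1],1),round(r[2],2))
E
```

```text
[ 40   0 105  82 706] [0.6242 0.336  0.0819] [615.5 351.1] [ 43.2 104. ] 29.72
[ 19  17  29  55 562] [0.6374 0.4053 0.0812] [636.4 405.2] [ 3.3 41.5] 89.98
[ 0 23 12  9 72] [0.6535 0.4246 0.0811] [653.2 424.6] [ 1.6 18.7] 1.59
[ 247  127   18   65 1045] [0.5131 0.2371 0.0805] [512.2 237.4] [15.2 59.6] 81.54
[328 128  16  64 858] [0.5015 0.164  0.0804] [500.5 163.5] [12.3 58.9] 81.52
[168 131  17  64 700] [0.5212 0.3109 0.0799] [520.2 312. ] [ 9.9 59.5] 82.1
[141   0  16  26 108] [0.6595 0.3187 0.0292] [659.9 318.9] [10.7 24.8] 52.47
[295   0  36  21 355] [0.642  0.1622 0.0271] [640.8 162.5] [34.  17.3] 81.3
[462   0  37  65 445] [ 0.5975 -0.0052  0.0295] [593.2   0.6] [22.8 58.7] 71.78
[427  17  19  48 116] [0.5928 0.0496 0.0291] [592.9  47.1] [46.4 11.1] 14.96
[155 121  26  68 972] [0.5304 0.3369 0.0297] [524.8 333.6] [26.9 72.6] 81.06
[ 196  121   55   68 3371] [0.5174 0.276  0.0297] [515.7 275.2] [58.  72.7] 81.2
[ 266  120   55   69 3625] [0.5056 0.2008 0.0296] [504.8 201.3] [59.  73.7] 81.27
[ 337  120   26   69 1278] [0.4979 0.1391 0.0296] [495.4 141.4] [26.7 74.4] 82.56
[189 129   8  55 122] [0.5212 0.3076 0.0295] [519.5 308. ] [ 1.9 59.3] 82.2
```

View pics/w2.png

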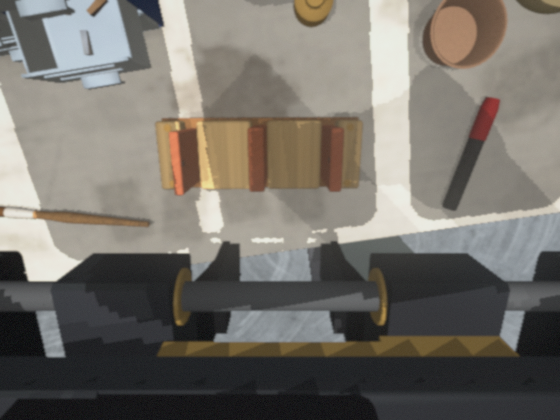

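The wrist view shows three tiles at about (180,160), (256,158) and (335,158). The tops measure about 9.9, 15.2 and 12.3 mm, so I'll feel each one, starting with the left.

step_arm --pt "0.45 0.92 -0.5" --pt "0.46 0.92 -0.5" --pt "0.45 0.92 -0.5" --pt "0.46 0.92 -0.5" --pt "0 0 -1" --pt "0 0 -1" --pt "0 0 -1" --pt "0 0 -1" --pt "0 0 -0.6" --pt "0 0 -0.3" --pt "0 0 0" --turn '[0, 0, 0, 0, 0, 0, 0, 0, 0, 0, 0]'

```text
time: 4.8
ee_pos: [0.5205, 0.3115, 0.0497]
eef_rot: [0.997, -0.077, -0.0, 0.0]
ft_force: [-0.3, 0.2, -0.2]
width: 0.0435
grip_force: 0.0
```

step_arm --pt "0 0 0" --pt "0 0 0" --pt "0 0 0" --pt "0 0 0" --pt "0 0 0" --pt "0 0 0" --pt "0 0 0" --turn '[0, 0, 0, 0, 0, 0, 0]' --grip 1 --newtons 5

```text
time: 5.5
ee_pos: [0.5207, 0.3122, 0.0502]
eef_rot: [0.997, -0.077, 0.0, 0.0]
ft_force: [-0.1, -1.1, 2.1]
width: 0.009
grip_force: 5.0
```

9 mm. Next is the middle tile.

step_arm --pt "0 0 0" --pt "0 0 0" --pt "0 0 0" --pt "0 0 1" --pt "0 0 1" --pt "-0.1 -1 0" --pt "-0.12 -1 0" --pt "-0.12 -1 0" --pt "0 0 -1" --pt "0 0 -0.7" --pt "0 0 -0.3" --pt "0 0 0" --turn '[0, 0, 0, 0, 0, 0, 0, 0, 0, 0, 0, 0]' --grip 0.5

```text
time: 6.7
ee_pos: [0.5114, 0.2371, 0.0493]
eef_rot: [0.997, -0.076, -0.001, 0.0]
ft_force: [0.1, -0.0, 0.6]
width: 0.0436
grip_force: 0.0
```

step_arm --pt "0 0 0" --pt "0 0 0" --pt "0 0 0" --pt "0 0 0" --pt "0 0 0" --pt "0 0 0" --pt "0 0 0" --turn '[0, 0, 0, 0, 0, 0, 0]' --grip 1 --newtons 5

```text
time: 7.4
ee_pos: [0.5123, 0.2373, 0.0504]
eef_rot: [0.997, -0.077, 0.0, -0.0]
ft_force: [0.2, -1.2, 4.2]
width: 0.0149
grip_force: 5.0
```

15 mm. Now the right tile, where 12 mm is expected.

step_arm --pt "0 0 0" --pt "0 0 0" --pt "0 0 0" --pt "0 0 1" --pt "0 0 1" --pt "-0.15 -1 0" --pt "-0.16 -1 0" --pt "-0.16 -0.96 0" --pt "0 0 -1" --pt "0 0 -0.7" --pt "0 0 -0.3" --pt "0 0 0" --turn '[0, 0, 0, 0, 0, 0, 0, 0, 0, 0, 0, 0]' --grip 0.5

```text
time: 8.6
ee_pos: [0.4997, 0.1631, 0.0493]
eef_rot: [0.997, -0.076, -0.001, 0.0]
ft_force: [-1.2, -0.3, 1.0]
width: 0.0437
grip_force: 0.0
```

step_arm --pt "0 0 0" --pt "0 0 0" --pt "0 0 0" --pt "0 0 0" --pt "0 0 0" --pt "0 0 0" --pt "0 0 0" --turn '[0, 0, 0, 0, 0, 0, 0]' --grip 1 --newtons 5

```text
time: 9.3
ee_pos: [0.5005, 0.1632, 0.0503]
eef_rot: [0.997, -0.077, 0.0, 0.0]
ft_force: [-1.3, 0.1, 3.0]
width: 0.0119
grip_force: 5.0
```

12 mm. Firming the grip and lifting it out.

step_arm --pt "0 0 0" --pt "0 0 0" --pt "0 0 0" --pt "0 0 0.4" --pt "0 0 0.6" --pt "0 0 0.6" --pt "0 0 1" --pt "0 0 1" --pt "0 0 1" --pt "0 -0.5 0.4" --pt "0 -1 0" --pt "0 -1 0" --turn '[0, 0, 0, 0, 0, 0, 0, 0, 0, 0, 0, 0]' --grip 1 --newtons 35

```text
time: 10.5
ee_pos: [0.5006, 0.1005, 0.1769]
eef_rot: [0.997, -0.076, 0.001, -0.0]
ft_force: [0.5, -0.7, -0.1]
width: 0.0115
grip_force: 35.0
```

step_arm --pt "0 -1 0" --pt "0 -1 0" --pt "0 -1 0" --pt "0 -1 0" --pt "0 -1 0" --pt "0 -1 0" --pt "0 -1 0" --pt "0 -1 0" --pt "0 -1 0" --pt "0 -1 0" --pt "0 -0.8 0" --pt "0 0 0" --turn '[0, 0, 0, 0, 0, -0.1, -0.1, -0.1, -0.1, 0, 0, 0]'

```text
time: 11.7
ee_pos: [0.5, -0.1725, 0.1762]
eef_rot: [0.995, -0.102, 0.001, 0.001]
ft_force: [-0.8, 0.4, -1.5]
width: 0.012
grip_force: 35.0
```

step_arm --pt "-0.2 -0.8 0" --pt "-0.2 -0.8 0" --pt "-0.22 -0.78 0" --pt "0 0 -0.8" --pt "0 0 -0.8" --pt "0 0 -0.6" --pt "0 0 -0.4" --pt "0 0 0" --pt "0 0 0" --turn '[0, 0, 0, 0, 0, 0, 0, 0, 0]'

```text
time: 12.6
ee_pos: [0.4853, -0.2286, 0.1109]
eef_rot: [0.995, -0.1, 0.0, 0.0]
ft_force: [1.3, -0.9, -0.4]
width: 0.0116
grip_force: 35.0
```

```bash
python3 - <<'E'
from h import *
c=snap('wrist','w3'); P=world(c)
print(read_state()['ee_pos'].round(4))
for lo,hi in((.037,.047),(.06,.15)):
  g=(P[...,2]>lo)&(P[...,2]<hi)&(c['z_map']>0)
  n,l,st,ce=cv2.connectedComponentsWithStats(g.astype(np.uint8))
  for i in range(1,n):
    if st[i,4]>200:
        R=P[l==i]; r=cv2.minAreaRect((R[:,:2]*1000).astype(np.float32)); print(st[i],R.mean(0).round(4),np.round(r[0],1),np.round(r[1],1),round(r[2],2),R[:,2].min().round(3),R[:,2].max().round(3))
E
```

```text
[ 0.4854 -0.2288  0.1112]
[499   0  14  83 847] [ 0.5752 -0.3947  0.042 ] [ 574.8 -394.7] [49.5  2.8] 0.21 0.037 0.047
[ 236  169   39   95 2479] [ 0.4995 -0.211   0.0417] [ 490.2 -210.9] [27.3 72.7] 78.03 0.037 0.044
[ 294  169   40   95 3023] [ 0.4884 -0.2542  0.0416] [ 481.6 -252.5] [28. 73.] 78.68 0.037 0.044
[ 244  189   72   92 3657] [ 0.5026 -0.2317  0.1313] [ 500.  -230.9] [28.3 28.2] 31.52 0.068 0.15
[266 311  28  31 794] [ 0.4664 -0.2243  0.1413] [ 468.1 -224.7] [12.  22.6] 78.37 0.138 0.15
```

View pics/w3.png

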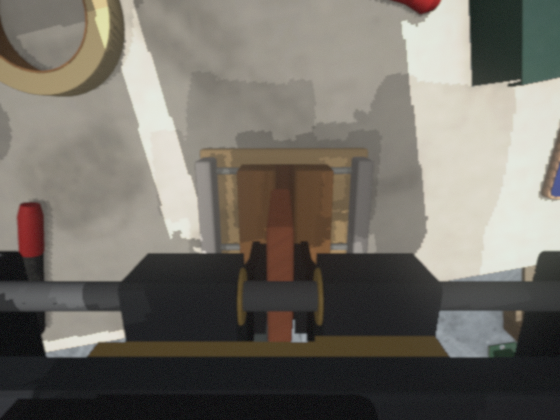

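The wrist view shows the tile at about (282,215) over the block, with the slot's far end at (285,172). Measured across the slot, the tile is about 3.3 mm toward +y of the slot line. I'll correct for that and lower to just above the block.

step_arm --pt "-0.03 -0.13 0" --pt "0 0 -0.4" --pt "0 0 -0.3" --pt "0 0 0" --pt "0 0 0" --turn '[0, 0, 0, 0, 0]'

```text
time: 13.15
ee_pos: [0.4838, -0.2319, 0.0922]
eef_rot: [0.995, -0.1, -0.0, -0.0]
ft_force: [0.1, 0.4, -0.7]
width: 0.0121
grip_force: 35.0
```

```bash
python3 - <<'E'
from h import *
c=snap('wrist','w4'); P=world(c)
s=read_state(); e=s['ee_pos'];n=np.array([.199,.980]);print(e.round(4),s['ft_force'],e[:2]@n*1000)
for lo,hi in((.037,.047),(.11,.14)):
  g=(P[...,2]>lo)&(P[...,2]<hi)&(c['z_map']>0)
  k,l,st,ce=cv2.connectedComponentsWithStats(g.astype(np.uint8))
  for i in range(1,k):
    if st[i,4]>200:
        R=P[l==i]; r=cv2.minAreaRect((R[:,:2]*1000).astype(np.float32)); print(st[i],np.round(r[0],1),np.round(r[1],1),round(r[2],2),(r[0]@n).round(2), np.percentile(R[:,:2]@n*1000,[1,99]).round(1))
E
```

```text
[ 0.4841 -0.232   0.0925] [ 0.52083156  0.58684129 -1.31199261] -131.01297058966654
[514   0  15  78 934] [ 571.8 -394.5] [43.4  3.2] 0.6 -272.85 [-277.6 -268.5]
[ 227  173   43   91 2974] [ 494.1 -212. ] [27.9 64.8] 78.04 -109.43 [-123.   -96.1]
[ 290  173   43   91 3023] [ 485.6 -253.5] [28.2 64.7] 78.74 -151.79 [-165.3 -138.2]
[ 244  218   72   63 2664] [ 498.6 -234.7] [28.4 28.1] 34.28 -130.8 [-145.3 -116. ]
[264 311  31  31 816] [ 469.9 -228.6] [12.2 29.1] 78.86 -130.51 [-136.5 -124.6]
```

The tile lies within about 0.3 mm of the slot line. Lowering slowly.

step_arm --pt "0 0 -0.08" --pt "0 0 -0.08" --pt "0 0 -0.06" --pt "0 0 -0.06" --pt "0 0 -0.06" --pt "0 0 -0.06" --turn '[0, 0, 0, 0, 0, 0]'

```text
time: 13.8
ee_pos: [0.4841, -0.2321, 0.0824]
eef_rot: [0.995, -0.1, 0.0, 0.0]
ft_force: [0.1, 0.2, -0.7]
width: 0.0116
grip_force: 35.0
```

step_arm --pt "0 0 -0.06" --pt "0 0 -0.06" --pt "0 0 -0.06" --pt "0 0 -0.04" --turn '[0, 0, 0, 0]'

```text
time: 14.2
ee_pos: [0.484, -0.2321, 0.0769]
eef_rot: [0.995, -0.1, -0.0, 0.0]
ft_force: [0.8, 0.0, -0.9]
width: 0.0116
grip_force: 35.0
```

In the slot without contact. Next is the spring.

step_arm --pt "0 0 -0.04" --pt "0 0 -0.04" --pt "0 0 -0.04" --pt "0 0 -0.04" --turn '[0, 0, 0, 0]'

```text
time: 14.6
ee_pos: [0.4843, -0.2326, 0.0734]
eef_rot: [0.995, -0.101, 0.0, 0.0]
ft_force: [-0.2, -2.0, 2.9]
width: 0.0116
grip_force: 35.0
```

step_arm --pt "0 0 -0.04" --pt "0 0 -0.04" --pt "0 0 -0.04" --pt "0 0 -0.04" --turn '[0, 0, 0, 0]'

```text
time: 15.0
ee_pos: [0.4841, -0.2324, 0.069]
eef_rot: [0.995, -0.101, 0.0, 0.0]
ft_force: [-0.6, -2.3, 1.5]
width: 0.0117
grip_force: 35.0
```

step_arm --pt "0 0 -0.04" --pt "0 0 -0.04" --pt "0 0 -0.04" --pt "0 0 -0.04" --turn '[0, 0, 0, 0]'

```text
time: 15.4
ee_pos: [0.4839, -0.2321, 0.0649]
eef_rot: [0.995, -0.1, -0.0, 0.0]
ft_force: [-0.8, -3.5, 2.1]
width: 0.0119
grip_force: 35.0
```

step_arm --pt "0 0 -0.04" --pt "0 0 -0.04" --pt "0 0 -0.04" --turn '[0, 0, 0]'

```text
time: 15.7
ee_pos: [0.484, -0.2321, 0.062]
eef_rot: [0.995, -0.1, -0.0, 0.0]
ft_force: [-1.1, -3.6, 1.3]
width: 0.0118
grip_force: 35.0
```

step_arm --pt "0 0 -0.03" --pt "0 0 -0.03" --pt "0 0 0" --turn '[0, 0, 0]'

```text
time: 16.0
ee_pos: [0.484, -0.2321, 0.0604]
eef_rot: [0.995, -0.1, -0.0, 0.0]
ft_force: [-0.6, -3.3, -0.5]
width: 0.0118
grip_force: 35.0
```

step_arm --pt "0 0 -0.03" --pt "0 0 -0.02" --pt "0 0 0" --turn '[0, 0, 0]'

```text
time: 16.3
ee_pos: [0.4841, -0.2321, 0.0603]
eef_rot: [0.995, -0.1, 0.0, 0.0]
ft_force: [-4.7, -1.9, 9.8]
width: 0.012
grip_force: 35.0
```

Floor contact, at the expected height of 0.0603. One more small press, then release gently.

step_arm --pt "0 0 -0.02" --pt "0 0 0" --turn '[0, 0]'

```text
time: 16.5
ee_pos: [0.4842, -0.2322, 0.0603]
eef_rot: [0.995, -0.1, 0.0, 0.0]
ft_force: [-7.6, -0.2, 16.8]
width: 0.0118
grip_force: 35.0
```

```bash
python3 - <<'E'
from h import *
c=snap('wrist','w5'); P=world(c)
s=read_state(); print(s['ee_pos'].round(4),s['ft_force'])
n=np.array([.199,.980]);t=np.array([.980,-.199])
g=(P[...,2]>.084)&(P[...,2]<.1)&(c['z_map']>0)
k,l,st,ce=cv2.connectedComponentsWithStats(g.astype(np.uint8))
for i in range(1,k):
    if st[i,4]>100:
        R=P[l==i]; x=R[:,:2]@t; print(st[i],R.mean(0).round(4),np.polyfit(x,R[:,2],1).round(3), R[:,2].min(),R[:,2].max())
E
```

```text
[ 0.4842 -0.2321  0.0602] [-7.84014853 -0.08050033 17.22422403]
[ 244  222   72   59 2288] [ 0.4996 -0.2348  0.0907] [-0.083  0.135] 0.08400578204892853 0.09998977968516357
[266 311  28  31 803] [ 0.4655 -0.2279  0.0907] [0.089 0.046] 0.08743899010446637 0.09992220581434207
```

The top edge is at 0.091 m, which is 16 + 75 mm, so the tile is home. Easing off, opening, and retreating straight up.

step_arm --pt "0 0 0.03" --pt "0 0 0.0" --turn '[0, 0]'

```text
time: 16.75
ee_pos: [0.4841, -0.2321, 0.0603]
eef_rot: [0.995, -0.1, 0.0, 0.0]
ft_force: [-4.0, -1.9, 9.6]
width: 0.0118
grip_force: 35.0
```

step_arm --pt "0 0 0" --pt "0 0 0" --pt "0 0 0" --pt "0 0 0" --pt "0 0 0.5" --pt "0 0 1" --pt "0 0 1" --pt "0 0 1" --pt "0 0 1" --pt "-0.4 0 1" --pt "-1 0 0.8" --pt "0 0 0" --turn '[0, 0, 0, 0, 0, 0, 0, 0, 0, 0, 0, 0]' --grip 0.5

```text
time: 17.95
ee_pos: [0.4485, -0.233, 0.221]
eef_rot: [0.995, -0.101, 0.002, 0.001]
ft_force: [-0.2, -1.2, -0.0]
width: 0.0432
grip_force: 0.0
```

```bash
python3 - <<'E'
from h import *
c=snap('wrist','w6'); P=world(c)
s=read_state(); print(s['ee_pos'].round(4),s['ft_force'])
n=np.array([.199,.980]);t=np.array([.980,-.199])
g=(P[...,2]>.08)&(P[...,2]<.1)&(c['z_map']>0)
k,l,st,ce=cv2.connectedComponentsWithStats(g.astype(np.uint8))
for i in range(1,k):
    if st[i,4]>100:
        R=P[l==i]; r=cv2.minAreaRect((R[:,:2]*1000).astype(np.float32));x=R[:,:2]@t; print(st[i],R.mean(0).round(4),np.polyfit(x,R[:,2],1).round(3),r)
b=snap('side','side1');snap('top','top1')
cv2.imwrite('pics/fin.png',np.vstack([cv2.resize(c['image'][100:300],(560,200)),cv2.resize(b['image'][160:310,200:400],(533,400))[:, :].copy() if 0 else cv2.resize(b['image'][150:310,190:414],(560,400))])[:,:,::-1])
E
```

```text
[ 0.449  -0.2326  0.2193] [0.74552858 0.76055363 0.15371385]
[265 128  14  67 882] [ 0.4848 -0.2328  0.0906] [0.001 0.09 ] ((484.1373596191406, -232.66729736328125), (11.955775260925293, 59.425498962402344), 78.23643493652344)
```

View pics/fin.png

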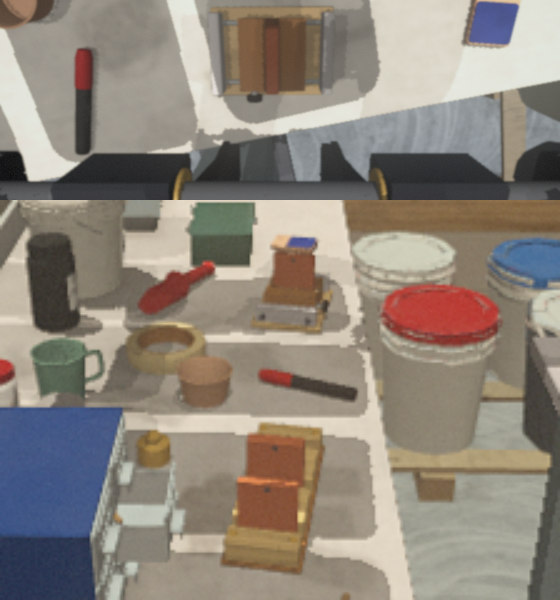

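The tile stands level in the holder at (272,57), with its top at 0.0906 m. The other two tiles stand in the rack at (268,480), and everything else is where it was. Handing in.

```bash
python3 -c "
from bench import *
print(close_job())"
```

```text
the job is handed in; nothing more can be done
None
```

I picked out the 12 mm tile by feel and pushed it past the spring until it stood on the slot floor (peak force felt at the wrist about 17 N), then let go; the 9 mm and 15 mm tiles still stand in the rack, nothing else was moved, and the job is handed in.

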